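# Swing the filter funnel over the green beaker and lock it

## Task

The white funnel sits on a swing arm that is clamped by the red wing screw on top of the stand. Back the screw off just enough to free the arm (about a quarter turn, never more than three quarters), swing the arm by its brass handle until the funnel's stem is centred over the mouth of the green beaker, then retighten the screw fully so that the arm is locked there. Do not force the arm round while it is clamped, and leave the beakers and everything else on the bench where they stand.

Things in the scene. Friction and masses are not known exactly. Their poses are not given: they have to be found in the camera images.
- wing_screw (a joint): Angle of the red wing screw on top of the stand, rad. It grows as the screw is backed off (anticlockwise from above); lead 0.8 mm per rad. Its stop, fully tight, is at -0.4. The arm is clamped (with about 13 N more per rad tightened, through a stiff spring) below about 1.1 and free above about 1.2. It stays where it is left and needs about 0.06 N m to turn.
- wing_grip (a point): Middle of the wing of the screw: a vertical blade 50 mm long, 12 mm thick, 30 mm tall (15 mm above and below this point), about 174 mm above the bench, on the pivot axis. x along the blade, y across its thickness, z up; a yellow dab marks its +x end. Below the blade are only the round collar and pad, 38 mm across.
- clamp_pad: Brass disc under the wing screw, 38 mm across, 10 mm thick, which presses down on the arm's hub; origin centre of its underside, on the pivot axis.
- pivot (a point): Point of the grey stand on its vertical pivot axis, at the top of its flange, 120 mm above the bench. The stand (foot 104 mm across, column 26 mm thick) is fixed to the bench.
- swing_arm: Aluminium swing arm, about 0.4 kg, balanced, lying flat; a loose part whose hub (48 mm across, 20 mm tall) sits round the stand's pin between flange and brass pad. Origin at the centre of the hub's underside, on the pivot axis; x points towards the white funnel, z up. The bar is 12 mm wide, its top 14 mm above the origin. Funnel: centre at x = 125 mm, rim 68 mm across, 42 mm above the origin. Handle at x = -95 mm.
- handle (a point): On the upright round brass handle post at the arm's end opposite the funnel, 95 mm from the pivot axis: post 16 mm across, its top 18 mm above this point, its free length 56 mm; this point is about 172 mm above the bench.
- funnel_tip (a point): Centre of the lower end of the funnel's stem, 125 mm from the pivot axis, 92 mm above the bench, 20 mm above the beakers' rims; it swings with the arm.
- green_beaker: Green open plastic beaker, rim 66 mm across, 72 mm tall, standing on the bench about 125 mm (within 5 mm) from the pivot axis; origin centre of its underside.
- blue_beaker: Blue open plastic beaker, rim 66 mm across, 72 mm tall, standing on the bench about 125 mm (within 5 mm) from the pivot axis; origin centre of its underside.
- orange_beaker: Orange open plastic beaker, rim 66 mm across, 72 mm tall, standing on the bench about 125 mm (within 5 mm) from the pivot axis; origin centre of its underside.
- pen_pot: Black round pen pot, 72 mm across, 95 mm tall, with pens up to 140 mm; origin centre of its underside.
- tip_box: Pink pipette-tip box with light-blue tips, 85 x 120 mm, 50 mm tall; origin centre of its underside.
- step_rack: Bright green stepped tube rack, 108 x 150 mm, 60 mm tall; origin centre of its underside.
- tube_rack: Blue rack 75 x 150 x 60 mm with four blue-capped clear tubes, 124 mm tall overall; origin centre of its underside.
- reagent_bottle: Amber bottle with blue cap, 64 mm across, 130 mm tall; origin centre of its underside.
There are look-alikes about, which are no part of the job. What is shaped like the part that bears wing_screw but brown is not meant. Leave any pink look-alike of the green_beaker alone.

How it is judged (in metres and radians):
On the way, in this order (a step that is already met when the one before it is completed fails the run):
1. the wing screw is backed off until the arm is free (reading above 1.2 rad), the funnel still within 20 mm of where it was (value of joint wing_screw above 1.2 rad and distance of funnel_tip from where it was at the start of the episode below 0.02 m), for 0.1 s.
2. with the clamp still open (above 1.1 rad), the funnel's stem is within 13 mm of the green beaker's centre, seen from above (value of joint wing_screw above 1.1 rad and horizontal distance between funnel_tip and green_beaker below 0.013 m), for 0.2 s.
At the end, for the whole second after the job is handed in: The funnel's stem stands within 13 mm (seen from above) of the green beaker's centre, the arm lies level (within 0.05 rad) and at rest on the stand, its hub within 4 mm of its seat, and the wing screw is tight again: reading below 0.3 rad, the pad pressing on the arm with more than 5 N (horizontal distance between funnel_tip and green_beaker below 0.013 m and value of joint wing_screw below 0.3 rad and contact force between clamp_pad and swing_arm above 5 N and distance between swing_arm and pivot below 0.004 m and angle between swing_arm's own z axis and vertical below 0.05 rad and linear speed of swing_arm below 0.02 m/s); the robot touches nothing.
It fails at once if the wing screw is backed off by more than three quarters of a turn (reading above 5.0 rad) (value of joint wing_screw above 5 rad).
It fails at once if a beaker is shifted by more than 10 mm or tipped by more than 0.3 rad (distance of any of green_beaker, blue_beaker, orange_beaker from where it was at the start of the episode above 0.01 m or angle between any of green_beaker, blue_beaker, orange_beaker's own z axis and vertical above 0.3 rad).
It fails at once if another thing on the bench is shifted by more than 20 mm (distance of any of pen_pot, tip_box, step_rack, tube_rack, reagent_bottle from where it was at the start of the episode above 0.02 m).
It also fails if it takes over 72 s, if anything falls off the work surface, if the arm or the gripper's body presses on something with over 40 N, if the wrist force passes 120 N, or if a joint passes its speed limit or range.

## Robot

A 6-joint arm with a two-finger parallel gripper is mounted at the origin on the work surface. World frame = base frame: x ahead of the robot, y to its left, z up, the work surface at z = 0. Lengths are in mm, angles in rad, forces in N, time in s.
With the tool pointing down it reaches from about 350 to 875 mm from the base axis. Payload 4.2 kg.
Tool frame: the origin (TCP) lies at the very end of the fingers, on their centre line; the grasp point (between the pads) lies 19 mm behind it; z points along the fingers, y is the line along which they close (so a half turn about z gives the same grasp; the last joint's range is limited). The gripper opens to 85 mm and grips with 20 to 120 N. Pads are 22 mm wide; open, the fingers measure 114 mm over their backs; the gripper's body (76 mm by 85 mm) begins 54 mm behind the grasp point. The pads swing forward as they close: fully open they stand 13 mm farther back than shut.
Start: joints at [-0.934, 0.385, 0.008, 0, -1.194, -0.259], TCP at [230.561, -580.896, 231.312] pointing down, gripper open.
Joint ranges: [-3.14, 3.14], [-1.21, 2.06], [-1.07, 1.41], [-3.16, 2.05], [-2.99, -0.16], [-3.1, 3.1]. Speed limits (rad/s): [2.79, 2.79, 3.14, 3.14, 3.14, 3.14].

## Interface

Orientations are given as a unit quaternion [x, y, z, w].
In Python, from bench import arm, optics gives the robot as it stands. The module is installed in compiled form; this text tells all that it offers.
- The arm moves only by the tool step_arm, never from a script. Its argument "motion" is a list of rows, each an object with "dr": the turn, a rotation vector about the tool's x, y, z in units of 8 degrees (1.0 is 8 degrees), a list of three; "slide": the shift along the tool's x, y, z in mm, a list of three; "jaw": the finger opening in mm, from 0 to 85.4. A call has exactly 8 rows; each row is the pose to reach, as a shift and turn from the pose commanded when the call began, along the tool's axes at that moment; what a row does not reach only later rows make up. A row lasts 1/8 s, in which the tool goes at most 62.5 mm and 10.7 degrees, less where a joint would pass 70% of its speed; a pose out of reach is approached as far as the arm can. A call with a gripper value outside its range is refused whole. The fingers move at their own pace and stop on an object; the grip force is fixed at half the most. Time passes only in rows, so rows that repeat a pose let the fingers close, or fill a call up. It gives the time, the measured TCP pose, the force, the opening and the grip force at its end, in the units of the state.
- arm.read_state(): the state, without advancing time (a new reading comes with each control period).
- optics.get_image(name): name is "side" or "top" or "wrist"; returns the picture (384x512x3 uint8, blue, green, red); there is no depth.
- optics.camera_info(name): a dict with "camera_matrix" (3x3 intrinsics, pixels), "view" (4x4, takes a point from world to camera coordinates); the wrist camera has in their place "T_tool_cam" (4x4, takes a point from camera to tool coordinates, whose origin is the TCP and whose axes are the flange's). Camera axes: x right, y up, looking along -z (the intrinsics and any distortion apply to the point x, -y, -z); pixel columns grow to the right and rows downward; lengths in mm; the calibration is good to about 2 mm. A picture is of the moment at which its call begins: read the wrist's pose just before it. camera_info takes no time and is no camera call.
- arm.job_done(): hands the job in; it is judged then, once.
The state is a dict: "clock": time; "joints": joint angles; "joint_vel": joint speeds; "joint_efforts": joint torques, N m; "position": TCP position; "ee_rot": TCP orientation; "contact_force": force on the tool from outside, world axes, zero at the start; "wrist_torque": the same for the moment, N m; "gripper_width": finger opening in mm; "grasp_force": force on a finger pad.
Only numpy, scipy, OpenCV 4.12 (cv2) and the standard library are available. Lean on these libraries where they do the work, as an engineer would, in place of code of your own. Each camera call takes 0.05 s, during which the arm holds its last target. There are 200 camera calls.

## Working session

There is one attempt and no reset: what is moved stays moved. The work goes in short steps, Python scripts to look and compute and a tool call to move; the robot and the scene stay as the last step left them, time stands still between calls to the robot, and variables do not carry over. Pictures are saved under pics/ and viewed, at most 10 in all, crops included, and the job is handed in when it is done.

Besides the shell and the picture viewer there is one more tool, called after "Emit:" as name([rows], argument=value, ...), one row to a line, values as JSON. step_arm: Moves the arm, as the interface text tells. Its arguments: {"type":"object","properties":{"motion":{"type":"array","items":{"type":"object","properties":{"dr":{"type":"array","items":{"type":"number"}},"slide":{"type":"array","items":{"type":"number"}},"jaw":{"type":"number"}}}}},"required":["motion"]}

```bash
mkdir -p pics; cat > h.py <<'E'
import numpy as np, cv2
from scipy.spatial.transform import Rotation as R
from bench import arm, optics
def grab(n,f=None):
    s=arm.read_state(); im=optics.get_image(n)
    if f: cv2.imwrite('pics/'+f,im)
    return s,im
def ray(n,uv,s=None):
    c=optics.camera_info(n); K=np.array(c['camera_matrix'])
    p=np.array([[uv]],float)
    d=c.get('distortion',c.get('dist_coeffs'))
    x,y=cv2.undistortPoints(p,K,None if d is None else np.array(d))[0,0]
    v=np.array([x,-y,-1.])
    if n=='wrist':
        T=np.array(c['T_tool_cam']); M=np.eye(4); M[:3,:3]=R.from_quat(s['ee_rot']).as_matrix(); M[:3,3]=s['position']; T=M@T
    else: T=np.linalg.inv(np.array(c['view']))
    return T[:3,3],T[:3,:3]@v
def onz(n,uv,z,s=None):
    o,d=ray(n,uv,s); return o+d*(z-o[2])/d[2]
E
python3 - <<'E'
from h import *
a=grab('top')[1];b=grab('side')[1];s,w=grab('wrist','w0.png')
cv2.imwrite('pics/t0.png',cv2.resize(a,(800,600)));cv2.imwrite('pics/s0.png',cv2.resize(b,(800,600)))
np.save('t0.npy',a);np.save('s0.npy',b)
for n in ['top','side','wrist']: print(optics.camera_info(n))
print(s)
E
```

```text
{'camera_matrix': array([[484.04322491,   0.        , 258.51753048],
       [  0.        , 484.04322491, 193.5378562 ],
       [  0.        ,   0.        ,   1.        ]]), 'view': array([[-2.31058188e-02, -9.99732723e-01,  7.76628194e-04,
         3.33134910e+01],
       [ 9.88747512e-01, -2.27370689e-02,  1.47855954e-01,
        -5.86771410e+02],
       [-1.47798778e-01,  4.18422209e-03,  9.89008601e-01,
        -1.45559450e+03],
       [ 0.00000000e+00,  0.00000000e+00,  0.00000000e+00,
         1.00000000e+00]])}
{'camera_matrix': array([[357.47647983,   0.        , 249.3243178 ],
       [  0.        , 357.47647983, 193.6708372 ],
       [  0.        ,   0.        ,   1.        ]]), 'view': array([[-9.78183939e-01, -2.07573825e-01,  8.32399765e-03,
         5.78752634e+02],
       [ 1.17864224e-01, -5.21543315e-01,  8.45044730e-01,
        -1.84156754e+02],
       [-1.71067842e-01,  8.27590284e-01,  5.34630822e-01,
        -1.09882310e+03],
       [ 0.00000000e+00,  0.00000000e+00,  0.00000000e+00,
         1.00000000e+00]])}
{'camera_matrix': array([[330.59995863,   0.        , 
[... 497 characters left out ...]
': array([-9.34400759e-01,  3.85468209e-01,  6.81004051e-03, -4.29625484e-04,
       -1.19401327e+00, -2.58642682e-01]), 'joint_vel': array([ 0.00068603, -0.00091634,  0.00279446,  0.00234686,  0.00117339,
       -0.00048309]), 'joint_efforts': array([-1.40699620e-03, -3.93319631e+01,  1.88930047e+01,  4.19798657e+00,
       -2.60395325e-03,  1.73845716e-06]), 'position': array([ 230.37772386, -580.44839087,  230.35729779]), 'ee_rot': array([-1.87677537e-01,  9.82230229e-01,  9.31631561e-04, -2.25701413e-04]), 'contact_force': array([-0.18400813,  0.69704181, -0.22259379]), 'wrist_torque': array([-0.0369389 , -0.00279749, -0.00187743]), 'grasp_force': 0.0, 'gripper_width': 85.22915182895584}
```

View pics/t0.png

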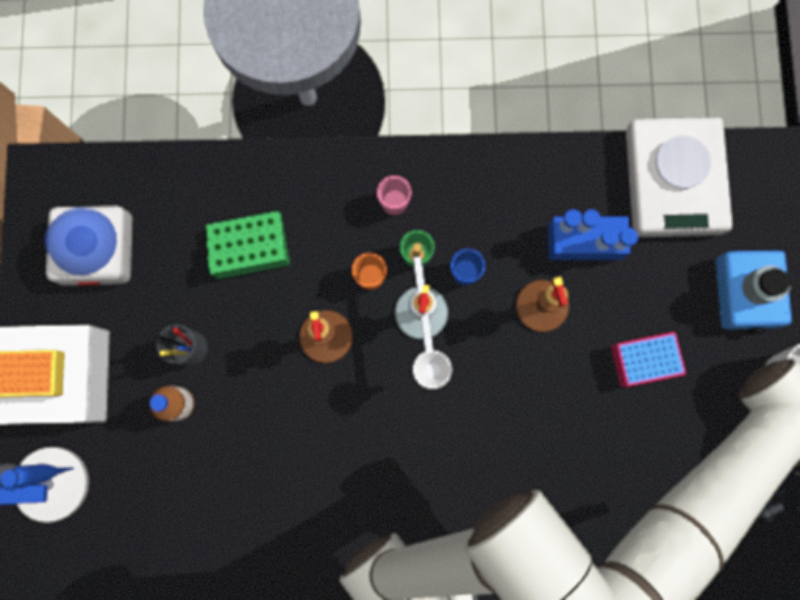

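View pics/s0.png

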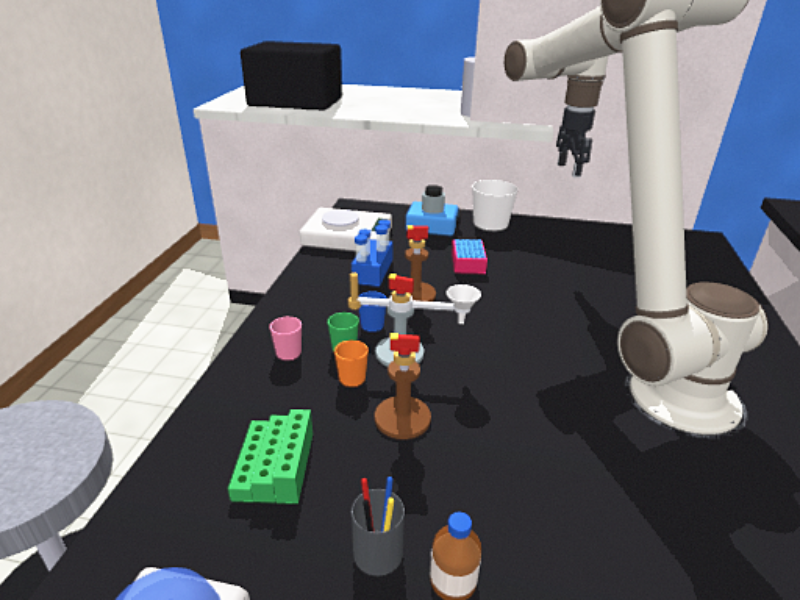

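The top view (800x600) shows the real stand at about (422,310), with its red wing at (423,300). The funnel is at (432,370), the handle at (417,250) over the green beaker (417,245), and brown decoys at (325,335) and (543,305). The arm therefore has to swing about 180°. Next I measure from masks.

```bash
python3 - <<'E'
from h import *
ims={'top':np.load('t0.npy'),'side':np.load('s0.npy')}
rng={'red':[(0,180,110),(8,255,255)],'yel':[(22,150,120),(34,255,255)],'green':[(55,120,40),(80,255,255)],'blue':[(105,150,40),(118,255,255)],'orange':[(9,200,120),(17,255,255)],'pink':[(165,60,90),(178,200,255)],'white':[(0,0,150),(180,40,255)]}
zz={'red':180,'yel':180,'green':72,'blue':72,'orange':72,'pink':72,'white':162}
for n,im in ims.items():
  hsv=cv2.cvtColor(im,cv2.COLOR_BGR2HSV)
  for c,(lo,hi) in rng.items():
    m=cv2.inRange(hsv,lo,hi); k,l,st,ce=cv2.connectedComponentsWithStats(m)
    for i in range(1,k):
      x,y,w,h,a=st[i]
      if n=='top' and not(190<x<370 and 110<y<255): continue
      if n=='side' and not(165<x<315 and 135<y<285): continue
      if a<8: continue
      print(n,c,st[i],ce[i].round(1),onz(n,ce[i],zz[c])[:2].round(0), 'bbox ctr',onz(n,(x+w/2-.5,y+h/2-.5),zz[c])[:2].round(0))
E
```

```text
top red [354 183   9  13  66] [358.1 188.6] [ 575. -260.] bbox ctr [ 573. -260.]
top red [268 188   7  12  54] [270.5 192.9] [568. -13.] bbox ctr [566. -15.]
top red [200 205   7  13  66] [202.6 210.5] [523. 178.] bbox ctr [521. 177.]
top yel [354 177   6   5  20] [356.7 179.1] [ 602. -258.] bbox ctr [ 602. -257.]
top yel [198 199   6   5  20] [200.6 200.9] [550. 183.] bbox ctr [550. 184.]
top green [255 147  23  24 280] [266.3 156.4] [698.  -7.] bbox ctr [691.  -6.]
top blue [ 350  134   59   33 1410] [377.2 150.9] [ 707. -348.] bbox ctr [ 710. -354.]
top blue [288 159  23  23 418] [298.8 170. ] [ 653. -105.] bbox ctr [ 653. -106.]
top pink [241 112  23  25 444] [251.9 123.5] [803.  35.] bbox ctr [802.  35.]
top white [ 254  164   35   85 1170] [272.8 214. ] [510. -19.] bbox ctr [533. -14.]
side red [260 145  14   9  85] [267.1 148.7] [ 579. -245.] bbox ctr [ 581. -242.]
side red [249 177  16  11 136] [257.1 181.8] [569.  -3.] bbox ctr [571.  -1.]
side red [250 214  19  13 169] [259.6 219.6] [526. 188.] bbox ctr [527. 190.]
side yel [249 175   5   3  10] [250.6 175.9] [596. -35.] bb
[... 623 characters left out ...]
[296.5 165. ] [ 473. -349.] bbox ctr [ 473. -349.]
side pink [290 167  22   9 104] [300.3 170.5] [ 455. -307.] bbox ctr [ 453. -303.]
side pink [172 202  21  29 482] [183.1 215.6] [791.  75.] bbox ctr [793.  78.]
side white [236 147  13  10  65] [242.7 151.8] [ 668. -237.] bbox ctr [ 671. -238.]
side white [265 159   4   3  11] [266.6 160. ] [ 571. -191.] bbox ctr [ 571. -190.]
side white [229 182  79  25 612] [277.3 192.5] [503.  16.] bbox ctr [529.  31.]
side white [240 216  12  17 124] [246.2 224.8] [560. 194.] bbox ctr [563. 191.]
side white [267 221   4  10  26] [268.6 225.6] [502. 185.] bbox ctr [502. 184.]
side white [256 234   5   3  13] [258.3 234.9] [521. 229.] bbox ctr [522. 229.]
```

```bash
cat >> h.py <<'E'
def delta(pos,yaw,s=None):
    "slide (tool axes) and dr z units to reach pos with tool down, tool x at yaw deg"
    s=s or arm.read_state(); M=R.from_quat(s['ee_rot']).as_matrix()
    c,n=np.cos(np.radians(yaw)),np.sin(np.radians(yaw))
    T=np.array([[c,n,0],[n,-c,0],[0,0,-1]])
    r=R.from_matrix(M.T@T).as_rotvec(degrees=True)/8
    print('slide',(M.T@(np.array(pos)-s['position'])).round(1),'dr',r.round(2),'yaw now',np.degrees(np.arctan2(M[1,0],M[0,0])).round(1),'t',s['clock'])
def pix(n,P,s=None):
    c=optics.camera_info(n); K=np.array(c['camera_matrix'])
    if n=='wrist':
        T=np.array(c['T_tool_cam']); M=np.eye(4); M[:3,:3]=R.from_quat(s['ee_rot']).as_matrix(); M[:3,3]=s['position']; V=np.linalg.inv(M@T)
    else: V=np.array(c['view'])
    q=V[:3,:3]@np.array(P,float)+V[:3,3]; q=K@np.array([q[0],-q[1],-q[2]]); return q[:2]/q[2]
E
python3 -c "
from h import *
delta([573,-13,300],-180)"
```

```text
slide [-527.7  401.3  -68.9] dr [ 0.01 -0.    2.71] yaw now -158.4 t 0.15
```

Emit:
step_arm([
  {"dr": [0, 0, 0.3], "slide": [-44, 33, -9], "jaw": 85},
  {"dr": [0, 0, 0.6], "slide": [-88, 67, -18], "jaw": 85},
  {"dr": [0, 0, 0.9], "slide": [-132, 100, -27], "jaw": 85},
  {"dr": [0, 0, 1.2], "slide": [-176, 134, -36], "jaw": 85},
  {"dr": [0, 0, 1.5], "slide": [-220, 167, -45], "jaw": 85},
  {"dr": [0, 0, 1.8], "slide": [-264, 200, -54], "jaw": 85},
  {"dr": [0, 0, 2.2], "slide": [-308, 234, -62], "jaw": 85},
  {"dr": [0, 0, 2.7], "slide": [-352, 267, -69], "jaw": 85},
])

```text
clock: 1.15
position: [459.8, -201.1, 300.6]
ee_rot: [0.001, 1.0, 0.0, 0.0]
contact_force: [1.5, 0.3, -0.4]
gripper_width: 85.3
grasp_force: 0.0
```

```bash
python3 -c "
from h import *
delta([573,-13,300],-180)"
```

```text
slide [-113.   188.2    0.7] dr [ 0.    0.   -0.01] yaw now 179.9 t 1.15
```

Emit:
step_arm([
  {"dr": [0, 0, 0], "slide": [-28, 47, 0], "jaw": 85},
  {"dr": [0, 0, 0], "slide": [-56, 94, 0], "jaw": 85},
  {"dr": [0, 0, 0], "slide": [-85, 141, 0], "jaw": 85},
  {"dr": [0, 0, 0], "slide": [-113, 188, 0], "jaw": 85},
  {"dr": [0, 0, 0], "slide": [-113, 188, 0], "jaw": 85},
  {"dr": [0, 0, 0], "slide": [-113, 188, 0], "jaw": 85},
  {"dr": [0, 0, 0], "slide": [-113, 188, 0], "jaw": 85},
  {"dr": [0, 0, 0], "slide": [-113, 188, 0], "jaw": 85},
])

```text
clock: 2.15
position: [571.7, -15.8, 300.7]
ee_rot: [0.0, 1.0, 0.0, 0.0]
contact_force: [-0.6, -0.8, -0.4]
gripper_width: 84.9
grasp_force: 0.0
```

```bash
python3 - <<'E'
from h import *
s,im=grab('wrist','w1.png'); print(s['position'])
hsv=cv2.cvtColor(im,cv2.COLOR_BGR2HSV)
for c,lo,hi,z in [('red',(0,180,80),(8,255,255),182),('yel',(22,150,120),(34,255,255),185),('green',(55,120,30),(80,255,255),72),('brass',(10,90,80),(21,210,255),190),('white',(0,0,150),(180,40,255),162)]:
    k,l,st,ce=cv2.connectedComponentsWithStats(cv2.inRange(hsv,lo,hi))
    for i in range(1,k):
        if st[i][4]<60: continue
        r=cv2.minAreaRect(np.argwhere(l==i)[:,::-1].astype(np.float32))
        print(c,st[i],onz('wrist',ce[i],z,s)[:2].round(0),[onz('wrist',p,z,s)[:2].round(0).tolist() for p in cv2.boxPoints(r)] if c in('red','yel') else '')
E
```

```text
[571.67629714 -15.78774544 300.69142713]
red [ 476  100   36   65 1514] [526. 167.] [[504.0, 147.0], [504.0, 174.0], [553.0, 184.0], [553.0, 156.0]]
red [250 155  26  49 871] [566. -15.] [[546.0, -25.0], [546.0, -5.0], [586.0, -5.0], [586.0, -26.0]]
yel [462 124  22  27 338] [532. 146.] [[524.0, 135.0], [519.0, 145.0], [540.0, 159.0], [546.0, 148.0]]
yel [503 151   9  16 130] [548. 178.] [[542.0, 173.0], [542.0, 180.0], [554.0, 182.0], [554.0, 176.0]]
yel [244 159  15  36 221] [559. -26.] [[576.0, -33.0], [547.0, -28.0], [548.0, -18.0], [577.0, -23.0]]
yel [  0 198  11   9  76] [ 584. -228.] [[581.0, -230.0], [581.0, -222.0], [588.0, -224.0], [588.0, -232.0]]
yel [251 203  17  17 234] [592. -19.] [[598.0, -26.0], [585.0, -24.0], [587.0, -11.0], [600.0, -13.0]]
yel [259 248   7  31  93] [639. -16.] [[626.0, -18.0], [626.0, -13.0], [655.0, -13.0], [655.0, -19.0]]
yel [266 286  16  15 185] [670.  -6.] [[670.0, -15.0], [659.0, -6.0], [669.0, 3.0], [680.0, -6.0]]
green [ 449  215   63   86 4832] [695. 256.] 
green [241 220  24  62 909] [687. -27.] 
green [275 220  21  58 570] [681.  12.] 
brass [ 373   75  115   84 6871] [517. 105.] 
brass [   0  119  119   89 7084] [ 551. -172.] 
brass [269 160  14  37 216] [562.  -4.] 
brass [264 247  20  55 578] [646.  -6.] 
white [  203     0   100   258 10331] [495. -23.] 
white [110 294  16  12 124] [ 691. -156.] 
white [399 294  17  12 127] [691. 124.] 
white [ 57 377  28   7 122] [ 793. -218.] 
white [440 377  27   7 113] [793. 185.]
```

View pics/w1.png

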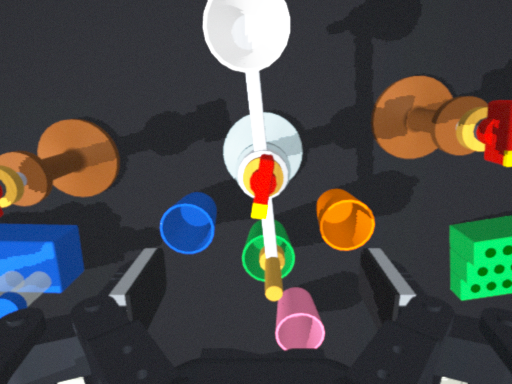

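Wrist picture: the target blade is red at (263,180) with its yellow end at (259,211). The funnel is at (246,27), the handle top at (274,293) and the green beaker at (268,250). The blade is centred at about (572,-15) and yawed about -9°. I descend with the tool turned 9°.

Emit:
step_arm([
  {"dr": [0, 0, 0.5], "slide": [0, 0, 35], "jaw": 60},
  {"dr": [0, 0, 1.1], "slide": [0, 0, 70], "jaw": 60},
  {"dr": [0, 0, 1.1], "slide": [0, 0, 105], "jaw": 60},
  {"dr": [0, 0, 1.1], "slide": [0, 0, 137], "jaw": 60},
  {"dr": [0, 0, 1.1], "slide": [0, 0, 137], "jaw": 60},
  {"dr": [0, 0, 1.1], "slide": [0, 0, 137], "jaw": 0},
  {"dr": [0, 0, 1.1], "slide": [0, 0, 137], "jaw": 0},
  {"dr": [0, 0, 1.1], "slide": [0, 0, 137], "jaw": 0},
])

```text
clock: 3.2
position: [573.1, -15.2, 165.5]
ee_rot: [0.076, 0.997, -0.0, 0.002]
contact_force: [-0.4, -2.5, 5.1]
gripper_width: 19.6
grasp_force: 58.5
```

```bash
python3 - <<'E'
from h import *
s,im=grab('wrist','w2.png'); print(s['position'],s['gripper_width'],s['grasp_force'],s['contact_force'],s['wrist_torque'],s['joints'])
E
```

```text
[573.06481639 -15.22141274 165.53605309] 19.575255878033868 58.51402223110199 [-0.40640744 -2.50233441  5.101719  ] [-0.58171993  0.24651529 -0.0138935 ] [ 2.56703222e-01  3.51428599e-01 -2.19555150e-01  1.68065618e-03
 -9.96701318e-01 -1.98064902e+00]
```

View pics/w2.png

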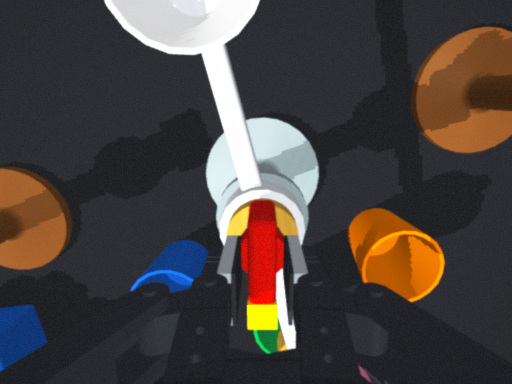

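The wing is gripped at 58 N and the red blade sits centred between the pads at (262,250). Now I turn it anticlockwise.

Emit:
step_arm([
  {"dr": [0, 0, -0.9], "slide": [0, 0, 0], "jaw": 0},
  {"dr": [0, 0, -1.8], "slide": [0, 0, -0.2], "jaw": 0},
  {"dr": [0, 0, -2.7], "slide": [0, 0, -0.3], "jaw": 0},
  {"dr": [0, 0, -3.6], "slide": [0, 0, -0.4], "jaw": 0},
  {"dr": [0, 0, -4.5], "slide": [0, 0, -0.5], "jaw": 0},
  {"dr": [0, 0, -5.4], "slide": [0, 0, -0.6], "jaw": 0},
  {"dr": [0, 0, -6.3], "slide": [0, 0, -0.7], "jaw": 0},
  {"dr": [0, 0, -7.2], "slide": [0, 0, -0.8], "jaw": 0},
])

```text
clock: 4.25
position: [572.9, -14.8, 166.1]
ee_rot: [-0.415, 0.91, -0.001, 0.001]
contact_force: [-0.5, -0.1, 6.1]
gripper_width: 19.7
grasp_force: 58.6
```

Emit:
step_arm([
  {"dr": [0, 0, -0.9], "slide": [0, 0, -0.1], "jaw": 0},
  {"dr": [0, 0, -1.8], "slide": [0, 0, -0.2], "jaw": 0},
  {"dr": [0, 0, -2.7], "slide": [0, 0, -0.3], "jaw": 0},
  {"dr": [0, 0, -3.6], "slide": [0, 0, -0.4], "jaw": 0},
  {"dr": [0, 0, -4.5], "slide": [0, 0, -0.5], "jaw": 0},
  {"dr": [0, 0, -5.4], "slide": [0, 0, -0.6], "jaw": 0},
  {"dr": [0, 0, -6.3], "slide": [0, 0, -0.7], "jaw": 0},
  {"dr": [0, 0, -7.2], "slide": [0, 0, -0.8], "jaw": 0},
])

```text
clock: 5.25
position: [572.4, -14.7, 166.7]
ee_rot: [0.802, -0.597, 0.001, -0.001]
contact_force: [-2.1, -1.3, 6.3]
gripper_width: 19.2
grasp_force: 58.7
```

```bash
python3 - <<'E'
from h import *
s,im=grab('wrist','w3.png'); print(s['position'],s['gripper_width'],s['grasp_force'],s['contact_force'],s['wrist_torque'],s['joints'])
t=grab('top')[1]
a=cv2.resize(t[120:270,190:390],(800,600),interpolation=cv2.INTER_CUBIC)
cv2.imwrite('pics/t3.png',np.hstack([cv2.resize(im,(400,300)),a[100:400,200:600]]))
E
```

```text
[572.40550005 -14.66462755 166.72281104] 19.155484438430218 58.6866170167923 [-2.0565352  -1.31755176  6.33404913] [-0.02130547  0.72825673  0.00323991] [ 2.57364574e-01  3.49929128e-01 -2.18010894e-01  3.09669471e-04
 -1.00102139e+00  3.38318087e-02]
```

View pics/t3.png

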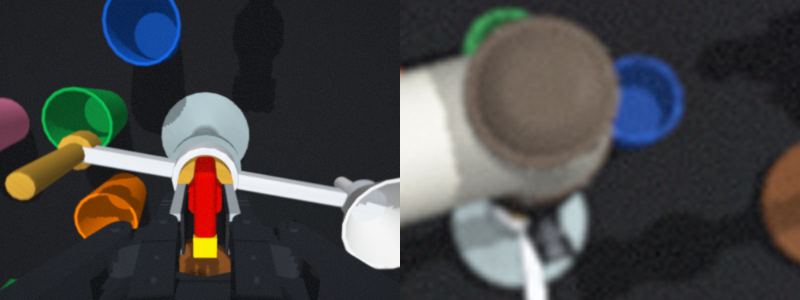

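The wing turned with the gripper (yellow end at (205,247) in the left half), and the arm stayed put. Now I release, rise and locate the handle, the beaker and the arm heading.

```bash
python3 - <<'E'
from h import *
s={'position':[571.68,-15.79,300.69],'ee_rot':[0,1,0,0]}
h=onz('wrist',(274,294),190,s); f=onz('wrist',(246,26),162,s); print(h,f,'arm line deg',np.degrees(np.arctan2(*(h-f)[1::-1])))
im=cv2.imread('pics/w1.png'); hsv=cv2.cvtColor(im,cv2.COLOR_BGR2HSV)
m=cv2.inRange(hsv,(50,80,25),(85,255,255)); m[:, :225]=0; m[:,310:]=0
c=max(cv2.findContours(cv2.morphologyEx(m,cv2.MORPH_CLOSE,np.ones((25,25))),0,2)[0],key=cv2.contourArea)
print(cv2.boundingRect(c)); print('rim fit by circle at z72:')
hull=cv2.convexHull(c)[:,0]; P=np.array([onz('wrist',p,72,s)[:2] for p in hull]); print(P.round(0).tolist())
delta([668,-7,240],-176)
E
```

```text
[666.99663166  -5.33714934 190.        ] [448.34529142 -28.32829059 162.        ] arm line deg 6.002581237063659
(241, 219, 55, 63)
rim fit by circle at z72:
[[644.0, 4.0], [648.0, 8.0], [652.0, 11.0], [657.0, 13.0], [683.0, 24.0], [690.0, 25.0], [699.0, 25.0], [703.0, 24.0], [712.0, 21.0], [719.0, 14.0], [722.0, 11.0], [726.0, -13.0], [726.0, -18.0], [725.0, -24.0], [723.0, -26.0], [719.0, -31.0], [712.0, -37.0], [705.0, -41.0], [698.0, -42.0], [688.0, -42.0], [683.0, -41.0], [679.0, -39.0], [656.0, -32.0], [651.0, -29.0], [645.0, -23.0], [643.0, -21.0], [642.0, -0.0]]
slide [ 20.  -94.  -73.1] dr [-1.000e-02  1.000e-02  1.282e+01] yaw now -73.4 t 5.35
```

Emit:
step_arm([
  {"dr": [0, 0, 0], "slide": [0, 0, 0], "jaw": 85},
  {"dr": [0, 0, 0], "slide": [0, 0, 0], "jaw": 85},
  {"dr": [0, 0, 0], "slide": [0, 0, -20], "jaw": 85},
  {"dr": [0, 0, 0.5], "slide": [0, 0, -50], "jaw": 85},
  {"dr": [0, 0, 1.8], "slide": [0, 0, -74], "jaw": 60},
  {"dr": [0, 0, 3.1], "slide": [0, 0, -74], "jaw": 60},
  {"dr": [0, 0, 4.4], "slide": [0, 0, -74], "jaw": 60},
  {"dr": [0, 0, 5.7], "slide": [0, 0, -74], "jaw": 60},
])

```text
clock: 6.35
position: [572.0, -14.7, 238.6]
ee_rot: [-0.504, 0.864, 0.0, -0.0]
contact_force: [0.2, -0.7, 0.1]
gripper_width: 59.9
grasp_force: 0.0
```

```bash
python3 - <<'E'
from h import *
delta([668,-7,240],-176)
E
```

```text
slide [-54.  -79.8  -1.5] dr [ 0.   -0.    7.06] yaw now -119.5 t 6.35
```

Emit:
step_arm([
  {"dr": [0, 0, 1.2], "slide": [-13, -20, 0], "jaw": 60},
  {"dr": [0, 0, 2.4], "slide": [-27, -40, 0], "jaw": 60},
  {"dr": [0, 0, 3.6], "slide": [-40, -60, 0], "jaw": 60},
  {"dr": [0, 0, 4.8], "slide": [-54, -80, 0], "jaw": 60},
  {"dr": [0, 0, 6.0], "slide": [-54, -80, 0], "jaw": 60},
  {"dr": [0, 0, 6.8], "slide": [-54, -80, 0], "jaw": 60},
  {"dr": [0, 0, 6.8], "slide": [-54, -80, 0], "jaw": 60},
  {"dr": [0, 0, 6.8], "slide": [-54, -80, 0], "jaw": 60},
])

```text
clock: 7.35
position: [668.2, -6.6, 238.7]
ee_rot: [-0.057, 0.998, 0.0, -0.0]
contact_force: [-0.3, -0.0, 0.2]
gripper_width: 59.9
grasp_force: 0.0
```

```bash
python3 - <<'E'
from h import *
s,im=grab('wrist','w4.png'); print(s['position'])
delta([667,-5.3,155],-174)
print(pix('wrist',[667,-5.3,190],s))
E
```

```text
[668.2184603   -6.55584936 238.69125686]
slide [ 1.1  1.4 83.8] dr [ 0.   -0.    0.06] yaw now -173.5 t 7.4
[264.29900913 215.11654074]
```

View pics/w4.png

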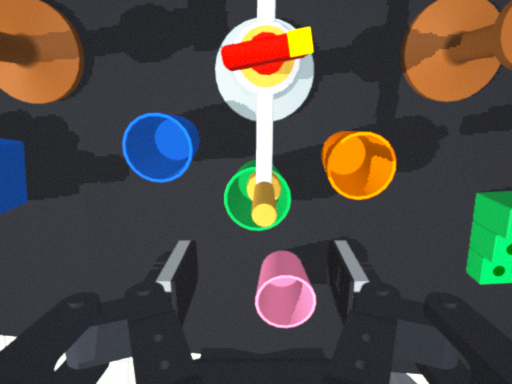

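The handle top is at (263,214) against a predicted (264,215). I descend and cage it.

Emit:
step_arm([
  {"dr": [0, 0, 0], "slide": [1, 1, 30], "jaw": 60},
  {"dr": [0, 0, 0], "slide": [1, 1, 60], "jaw": 60},
  {"dr": [0, 0, 0], "slide": [1, 1, 82], "jaw": 60},
  {"dr": [0, 0, 0], "slide": [1, 1, 82], "jaw": 20},
  {"dr": [0, 0, 0], "slide": [1, 1, 82], "jaw": 20},
  {"dr": [0, 0, 0], "slide": [1, 1, 82], "jaw": 20},
  {"dr": [0, 0, 0], "slide": [1, 1, 82], "jaw": 20},
  {"dr": [0, 0, 0], "slide": [1, 1, 82], "jaw": 20},
])

```text
clock: 8.4
position: [667.3, -5.7, 157.4]
ee_rot: [-0.056, 0.998, 0.0, 0.0]
contact_force: [-0.3, 0.4, 0.6]
gripper_width: 19.8
grasp_force: 0.0
```

```bash
python3 - <<'E'
from h import *
s=arm.read_state(); print(s['position'],s['gripper_width'],s['grasp_force'],s['contact_force'])
M=R.from_quat(s['ee_rot']).as_matrix(); yaw=np.degrees(np.arctan2(M[1,0],M[0,0])); print(yaw)
# rows in tool frame: arc of radius 95, inward x, CCW by a
r=95
for a in np.arange(1,9)*7.4: print(round(a/8,3), (r*(1-np.cos(np.radians(a)))).round(1), 'y',(-r*np.sin(np.radians(a))).round(1))
print(M[:,1])
E
```

```text
[667.3094681   -5.70206962 157.42770373] 19.83446008835159 0.0 [-0.28294034  0.41816096  0.63586183]
-173.54935145382876
0.925 0.8 y -12.2
1.85 3.2 y -24.3
2.775 7.0 y -35.9
3.7 12.4 y -46.9
4.625 19.1 y -57.2
5.55 27.1 y -66.5
6.475 36.3 y -74.7
7.4 46.4 y -81.6
[-1.12347410e-01  9.93668987e-01  5.75420594e-05]
```

Emit:
step_arm([
  {"dr": [0, 0, -0.925], "slide": [0.8, 12.2, 0], "jaw": 20},
  {"dr": [0, 0, -1.85], "slide": [3.2, 24.3, 0], "jaw": 20},
  {"dr": [0, 0, -2.775], "slide": [7.0, 35.9, 0], "jaw": 20},
  {"dr": [0, 0, -3.7], "slide": [12.4, 46.9, 0], "jaw": 20},
  {"dr": [0, 0, -4.625], "slide": [19.1, 57.2, 0], "jaw": 20},
  {"dr": [0, 0, -5.55], "slide": [27.1, 66.5, 0], "jaw": 20},
  {"dr": [0, 0, -6.475], "slide": [36.3, 74.7, 0], "jaw": 20},
  {"dr": [0, 0, -7.4], "slide": [46.4, 81.6, 0], "jaw": 20},
])

```text
clock: 9.4
position: [611.8, 70.5, 157.1]
ee_rot: [-0.544, 0.839, -0.0, 0.0]
contact_force: [0.8, -0.1, -0.3]
gripper_width: 19.8
grasp_force: 0.2
```

```bash
python3 - <<'E'
from h import *
s,im=grab('wrist','w5.png'); print(s['position'],s['gripper_width'],s['grasp_force'],s['contact_force'])
p=np.array(s['position'][:2])-[572.5,-15.3]; print(np.hypot(*p),np.degrees(np.arctan2(p[1],p[0])))
E
```

```text
[611.83022871  70.52379639 157.12947992] 19.78983854215703 0.22365986835211515 [ 0.81656237 -0.0591196  -0.33393145]
94.40651946241755 65.37956784010683
```

View pics/w5.png

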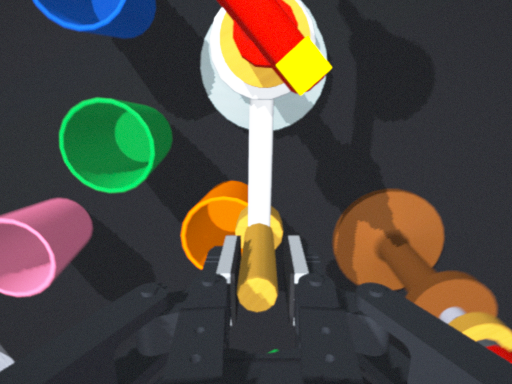

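The arm is free and follows: the post is caged at (258,290) and the green rim is clear at (110,143). I continue the swing.

Emit:
step_arm([
  {"dr": [0, 0, -0.925], "slide": [0.8, 12.2, 0], "jaw": 20},
  {"dr": [0, 0, -1.85], "slide": [3.2, 24.3, 0], "jaw": 20},
  {"dr": [0, 0, -2.775], "slide": [7.0, 35.9, 0], "jaw": 20},
  {"dr": [0, 0, -3.7], "slide": [12.4, 46.9, 0], "jaw": 20},
  {"dr": [0, 0, -4.625], "slide": [19.1, 57.2, 0], "jaw": 20},
  {"dr": [0, 0, -5.55], "slide": [27.1, 66.5, 0], "jaw": 20},
  {"dr": [0, 0, -6.475], "slide": [36.3, 74.7, 0], "jaw": 20},
  {"dr": [0, 0, -7.4], "slide": [46.4, 81.6, 0], "jaw": 20},
])

```text
clock: 10.45
position: [518.5, 61.5, 157.3]
ee_rot: [0.887, -0.462, 0.0, -0.0]
contact_force: [0.2, -0.3, -1.4]
gripper_width: 19.8
grasp_force: 0.2
```

```bash
python3 - <<'E'
from h import *
im=cv2.imread('pics/w5.png'); s={'position':[611.83,70.524,157.13],'ee_rot':[-.544,.839,0,0]}
hsv=cv2.cvtColor(im,cv2.COLOR_BGR2HSV); m=cv2.inRange(hsv,(50,80,25),(85,255,255))
c=max(cv2.findContours(m,0,2)[0],key=cv2.contourArea)[:,0]
P=np.array([onz('wrist',p,72,s)[:2] for p in c])
# left/front rim half only: keep outline points left of rim centre column
rim=P[c[:,0]<112].astype(np.float32)
A=np.c_[2*rim,np.ones(len(rim))]; q=np.linalg.lstsq(A,(rim**2).sum(1),rcond=None)[0]; print('centre',q[:2],'r',np.sqrt(q[2]+q[:2]@q[:2]))
d=q[:2]-[572.5,-15.3]; print(np.hypot(*d),np.degrees(np.arctan2(d[1],d[0])))
s=arm.read_state(); p=np.array(s['position'][:2])-[572.5,-15.3]; print(s['position'],np.hypot(*p),np.degrees(np.arctan2(p[1],p[0])),s['contact_force'],s['joints'])
E
```

```text
centre [694.20445206  -7.87736857] r 33.2523077990059
121.93059136062884 3.490088611922045
[518.53163666  61.4693547  157.27589446] 93.84091891311856 125.10697206097606 [ 0.22010006 -0.32053379 -1.35949082] [ 4.29091113e-01  2.79784918e-01 -3.50437584e-01  1.47398050e-04
 -9.39510219e-01  1.81651480e-01]
```

Emit:
step_arm([
  {"dr": [0, 0, -0.925], "slide": [0.8, 12.2, 0], "jaw": 20},
  {"dr": [0, 0, -1.85], "slide": [3.2, 24.3, 0], "jaw": 20},
  {"dr": [0, 0, -2.775], "slide": [7.0, 35.9, 0], "jaw": 20},
  {"dr": [0, 0, -3.7], "slide": [12.4, 46.9, 0], "jaw": 20},
  {"dr": [0, 0, -4.625], "slide": [19.1, 57.2, 0], "jaw": 20},
  {"dr": [0, 0, -5.55], "slide": [27.1, 66.5, 0], "jaw": 20},
  {"dr": [0, 0, -6.475], "slide": [36.3, 74.7, 0], "jaw": 20},
  {"dr": [0, 0, -7.4], "slide": [46.4, 81.6, 0], "jaw": 20},
])

```text
clock: 11.45
position: [478.2, -23.5, 157.3]
ee_rot: [0.999, 0.037, 0.0, -0.0]
contact_force: [0.6, 1.4, -0.0]
gripper_width: 20.0
grasp_force: 0.2
```

```bash
python3 - <<'E'
from h import *
s,im=grab('wrist','w6.png'); p=np.array(s['position'][:2])-[572.5,-15.3]; print(s['position'],np.hypot(*p),np.degrees(np.arctan2(p[1],p[0])),s['contact_force'])
hsv=cv2.cvtColor(im,cv2.COLOR_BGR2HSV)
m=cv2.inRange(hsv,(0,0,140),(180,45,255)); k,l,st,ce=cv2.connectedComponentsWithStats(m)
for i in range(1,k):
    if st[i][4]>150: print(st[i],ce[i].round(0),onz('wrist',ce[i],134,s)[:2].round(0))
E
```

```text
[478.23980919 -23.5395699  157.31472804] 94.61962843199099 -175.00429998145825 [ 0.59095096  1.39508997 -0.01554975]
[ 197   36  127  191 8229] [264. 115.] [541. -20.]
[217 236  19  47 490] [227. 257.] [463.  -5.]
[289 236  19  47 496] [297. 257.] [466. -44.]
```

View pics/w6.png

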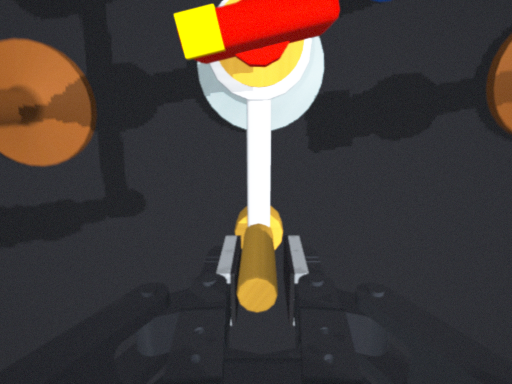

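The handle sits at (258,290), slightly on the clockwise side of the cage, and the arm heading is about 184° against the 183.5° needed. I release, rise and verify.

Emit:
step_arm([
  {"dr": [0, 0, 0], "slide": [0, 0, 0], "jaw": 50},
  {"dr": [0, 0, 0], "slide": [0, 0, 0], "jaw": 60},
  {"dr": [0, 0, 0], "slide": [0, 0, -20], "jaw": 60},
  {"dr": [0, 0, 0], "slide": [0, 0, -55], "jaw": 60},
  {"dr": [0, 0, 0], "slide": [0, 0, -90], "jaw": 60},
  {"dr": [0, 0, 1.2], "slide": [30, 0, -120], "jaw": 60},
  {"dr": [0, 0, 2.4], "slide": [60, 0, -143], "jaw": 60},
  {"dr": [0, 0, 3.6], "slide": [94, -1, -143], "jaw": 60},
])

```text
clock: 12.5
position: [573.5, -15.0, 302.8]
ee_rot: [0.976, -0.217, 0.003, -0.001]
contact_force: [-0.2, -0.6, 0.3]
gripper_width: 60.0
grasp_force: 0.0
```

```bash
python3 - <<'E'
from h import *
delta([572.5,-15,300],-73.4)
E
```

```text
slide [-0.9  0.5  2.7] dr [-0.03 -0.02  6.04] yaw now -25.1 t 12.5
```

Emit:
step_arm([
  {"dr": [0, 0, 1.2], "slide": [0, 0, 0], "jaw": 60},
  {"dr": [0, 0, 2.4], "slide": [0, 0, 0], "jaw": 60},
  {"dr": [0, 0, 3.6], "slide": [0, 0, 0], "jaw": 60},
  {"dr": [0, 0, 4.8], "slide": [0, 0, 0], "jaw": 60},
  {"dr": [0, 0, 6.0], "slide": [0, 0, 0], "jaw": 60},
  {"dr": [0, 0, 6.0], "slide": [0, 0, 0], "jaw": 60},
  {"dr": [0, 0, 6.0], "slide": [0, 0, 0], "jaw": 60},
  {"dr": [0, 0, 6.0], "slide": [0, 0, 0], "jaw": 60},
])

```text
clock: 13.5
position: [571.7, -15.4, 299.9]
ee_rot: [0.805, -0.593, -0.0, 0.0]
contact_force: [0.2, 0.2, 0.3]
gripper_width: 60.0
grasp_force: 0.0
```

```bash
python3 - <<'E'
from h import *
s,im=grab('wrist','w7.png'); print(s['position'])
print('green',pix('wrist',[694,-8,72],s))
delta([572.5,-15,166],-73.4)
b=np.array([572.5,-15.3])
for a in (0,4,8):
    u=np.array([np.cos(np.radians(a)),np.sin(np.radians(a))]); print(a,'funnel',pix('wrist',[*(b+125*u),162],s),'handle',pix('wrist',[*(b-95*u),190],s))
E
```

```text
[571.66395882 -15.40939417 299.87989887]
green [155.13471106 135.26568858]
slide [ -0.2  -0.9 133.9] dr [0.   0.   0.09] yaw now -72.7 t 13.55
0 funnel [119.72508692 138.08461487] handle [371.98731371 222.97347643]
4 funnel [118.21783969 148.03256131] handle [374.88667926 215.62848273]
8 funnel [117.446557   157.97543354] handle [377.28022667 208.05855951]
```

View pics/w7.png

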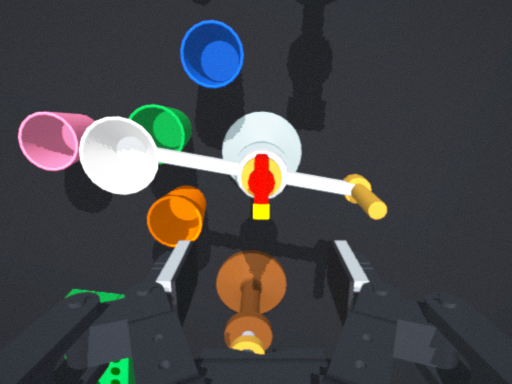

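The funnel rim is at (120,155) and the handle top at (376,209), so the arm heads about 7° against the beaker's 3.5°. That is roughly 8 mm off, inside the 13 mm tolerance, and the tightening drag acts clockwise. The blade at (262,185) is aligned, so I grip and tighten.

Emit:
step_arm([
  {"dr": [0, 0, 0], "slide": [0, -0.5, 35], "jaw": 60},
  {"dr": [0, 0, 0], "slide": [0, -0.5, 70], "jaw": 60},
  {"dr": [0, 0, 0], "slide": [0, -0.5, 105], "jaw": 60},
  {"dr": [0, 0, 0], "slide": [0, -0.5, 135], "jaw": 60},
  {"dr": [0, 0, 0], "slide": [0, -0.5, 135], "jaw": 60},
  {"dr": [0, 0, 0], "slide": [0, -0.5, 135], "jaw": 0},
  {"dr": [0, 0, 0], "slide": [0, -0.5, 135], "jaw": 0},
  {"dr": [0, 0, 0], "slide": [0, -0.5, 135], "jaw": 0},
])

```text
clock: 14.55
position: [572.6, -15.4, 167.0]
ee_rot: [0.805, -0.593, 0.001, -0.001]
contact_force: [-2.4, -0.6, 5.4]
gripper_width: 19.2
grasp_force: 58.5
```

Emit:
step_arm([
  {"dr": [0, 0, 0.9], "slide": [0, 0, 0.1], "jaw": 0},
  {"dr": [0, 0, 1.8], "slide": [0, 0, 0.2], "jaw": 0},
  {"dr": [0, 0, 2.7], "slide": [0, 0, 0.3], "jaw": 0},
  {"dr": [0, 0, 3.6], "slide": [0, 0, 0.4], "jaw": 0},
  {"dr": [0, 0, 4.5], "slide": [0, 0, 0.5], "jaw": 0},
  {"dr": [0, 0, 5.4], "slide": [0, 0, 0.6], "jaw": 0},
  {"dr": [0, 0, 6.3], "slide": [0, 0, 0.7], "jaw": 0},
  {"dr": [0, 0, 7.2], "slide": [0, 0, 0.8], "jaw": 0},
])

```text
clock: 15.55
position: [572.5, -15.4, 166.3]
ee_rot: [-0.418, 0.908, -0.0, 0.001]
contact_force: [-2.5, 0.7, 6.6]
gripper_width: 19.7
grasp_force: 58.6
```

```bash
python3 - <<'E'
from h import *
s,im=grab('wrist','w8.png'); print(s['position'],s['gripper_width'],s['grasp_force'],s['contact_force'],s['wrist_torque'],s['joints'])
E
```

```text
[572.45681864 -15.4073924  166.26494828] 19.72986700777384 58.632304072380066 [-2.54415719  0.71322865  6.55268633] [0.21719325 0.89596079 0.03685944] [ 2.56210060e-01  3.50373664e-01 -2.18758700e-01  6.95934113e-04
 -9.99670551e-01 -9.64260778e-01]
```

Emit:
step_arm([
  {"dr": [0, 0, 0.9], "slide": [0, 0, 0.1], "jaw": 0},
  {"dr": [0, 0, 1.8], "slide": [0, 0, 0.2], "jaw": 0},
  {"dr": [0, 0, 2.7], "slide": [0, 0, 0.3], "jaw": 0},
  {"dr": [0, 0, 3.6], "slide": [0, 0, 0.4], "jaw": 0},
  {"dr": [0, 0, 4.5], "slide": [0, 0, 0.5], "jaw": 0},
  {"dr": [0, 0, 5.4], "slide": [0, 0, 0.6], "jaw": 0},
  {"dr": [0, 0, 6.3], "slide": [0, 0, 0.7], "jaw": 0},
  {"dr": [0, 0, 7.2], "slide": [0, 0, 0.8], "jaw": 0},
])

```text
clock: 16.6
position: [572.4, -15.2, 165.7]
ee_rot: [0.071, 0.997, 0.0, 0.001]
contact_force: [-3.5, 1.4, 8.7]
gripper_width: 19.3
grasp_force: 58.8
```

```bash
python3 - <<'E'
from h import *
s,im=grab('wrist','w9.png'); print(s['position'],s['gripper_width'],s['grasp_force'],s['contact_force'],s['wrist_torque'],s['joints'],s['joint_efforts'])
E
```

```text
[572.36927286 -15.2342681  165.66425613] 19.29388754340485 58.803770542144775 [-3.49719759  1.37106516  8.71438985] [0.37912941 1.19684823 0.06376818] [ 2.56468297e-01  3.50868239e-01 -2.19612890e-01  5.05906889e-04
 -9.98393289e-01 -1.96952695e+00] [ -0.83079737 -31.31607771  15.99827707   3.52210701   0.9997819
   0.5893225 ]
```

Emit:
step_arm([
  {"dr": [0, 0, 0.5], "slide": [0, 0, 0], "jaw": 0},
  {"dr": [0, 0, 1.0], "slide": [0, 0, 0.1], "jaw": 0},
  {"dr": [0, 0, 1.5], "slide": [0, 0, 0.2], "jaw": 0},
  {"dr": [0, 0, 2.0], "slide": [0, 0, 0.2], "jaw": 0},
  {"dr": [0, 0, 2.5], "slide": [0, 0, 0.3], "jaw": 0},
  {"dr": [0, 0, 3.0], "slide": [0, 0, 0.3], "jaw": 0},
  {"dr": [0, 0, 3.0], "slide": [0, 0, 0.3], "jaw": 0},
  {"dr": [0, 0, 3.0], "slide": [0, 0, 0.3], "jaw": 0},
])

```text
clock: 17.65
position: [575.6, -16.9, 165.8]
ee_rot: [0.275, 0.962, 0.0, 0.005]
contact_force: [3.9, -6.2, 2.7]
gripper_width: 19.2
grasp_force: 67.2
```

```bash
python3 - <<'E'
from h import *
s,im=grab('wrist','w10.png'); print(s['position'],s['gripper_width'],s['grasp_force'],s['contact_force'],s['wrist_torque'],s['joints'],s['joint_efforts'])
for f in ('w9','w10'):
    im=cv2.imread(f'pics/{f}.png'); hsv=cv2.cvtColor(im,cv2.COLOR_BGR2HSV)
    for n,lo,hi in (('red',(0,180,80),(8,255,255)),('yel',(26,200,150),(34,255,255))):
        k,l,st,ce=cv2.connectedComponentsWithStats(cv2.inRange(hsv,lo,hi)); i=1+np.argmax(st[1:,4]); print(f,n,ce[i].round(1),st[i])
E
```

```text
[575.56405737 -16.88946193 165.79596359] 19.210947451817233 67.17196099911234 [ 3.89321332 -6.17227382  2.71782873] [-2.12659265 -1.37748801 -0.05986864] [ 0.25426467  0.35262675 -0.21837091  0.00530729 -0.99184588 -2.38463548] [ 3.51533823e+00 -3.44249547e+01  1.47845078e+01  1.24038521e+00
 -7.51641914e-01  3.19900154e-02]
w9 red [262.  253.2] [ 241  202   43  103 3284]
w9 yel [261.8 318. ] [247 304  31  27 769]
w10 red [259.5 245.8] [ 231  195   54  103 3584]
w10 yel [273.2 308.7] [257 292  31  33 694]
```

The wing stopped following over the last ~11° (the blade skewed in the pads and the force shifted), so it is at its stop. I release, rise and check.

Emit:
step_arm([
  {"dr": [0, 0, 3.0], "slide": [0, 0, 0], "jaw": 60},
  {"dr": [0, 0, 0], "slide": [0, 0, 0], "jaw": 85},
  {"dr": [0, 0, 0], "slide": [0, 0, 0], "jaw": 85},
  {"dr": [0, 0, 0], "slide": [0, 0, -20], "jaw": 85},
  {"dr": [0, 0, 0], "slide": [0, 0, -60], "jaw": 85},
  {"dr": [0, 0, 0], "slide": [0, 0, -120], "jaw": 85},
  {"dr": [0, 0, 0], "slide": [0, 0, -135], "jaw": 85},
  {"dr": [0, 0, 0], "slide": [0, 0, -135], "jaw": 85},
])

```text
clock: 18.7
position: [572.5, -15.2, 299.2]
ee_rot: [0.276, 0.961, 0.001, 0.001]
contact_force: [-0.5, 0.5, -1.2]
gripper_width: 84.9
grasp_force: 0.0
```

```bash
python3 - <<'E'
from h import *
s,im=grab('wrist','w11.png'); print(s['position'],s['ee_rot'],s['clock'])
print('green',pix('wrist',[694,-8,72],s))
b=np.array([572.5,-15.3])
for a in (0,4,8,12):
    u=np.array([np.cos(np.radians(a)),np.sin(np.radians(a))]); print(a,'funnel',pix('wrist',[*(b+125*u),162],s),'handle',pix('wrist',[*(b-95*u),190],s),'tip',pix('wrist',[*(b+125*u),92],s))
E
```

```text
[572.45449354 -15.17560314 299.18855164] [0.27615528 0.9611117  0.00098253 0.00126457] 18.7
green [319.28975435 240.6542427 ]
0 funnel [330.17029921 286.82272206] handle [191.61531665  82.37106581] tip [318.18015317 253.30818244]
4 funnel [337.98600357 282.36005651] handle [184.34614603  87.76455224] tip [324.59118943 249.50260615]
8 funnel [345.53320818 277.40392723] handle [177.55220779  93.64740565] tip [330.76507391 245.28268209]
12 funnel [352.78092041 271.96496756] handle [171.26839042  99.9765046 ] tip [336.67541397 240.65955469]
```

View pics/w11.png

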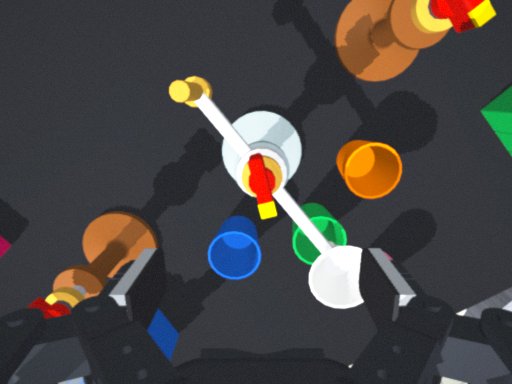

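The handle top is at (180,91), the funnel around (342,278) and the green rim at (319,240). The arm heads about 6.5° and is clamped. One numeric check before handing in.

```bash
python3 - <<'E'
from h import *
s={'position':[572.454,-15.176,299.19],'ee_rot':[0.27615528,0.9611117,0.00098253,0.00126457]}
im=cv2.imread('pics/w11.png'); hsv=cv2.cvtColor(im,cv2.COLOR_BGR2HSV)
m=cv2.inRange(hsv,(0,0,170),(180,40,255)); q=np.argwhere(m)[:,::-1]
for nm,sel in (('handle side',(q[:,1]<140)&(q[:,0]<240)&(q[:,0]>195)&(q[:,1]>98)),('funnel side',(q[:,0]>285)&(q[:,0]<322)&(q[:,1]>190)&(q[:,1]<243))):
    P=np.array([onz('wrist',p,134,s)[:2] for p in q[sel]]); d=P.mean(0)-[572.5,-15.3]; print(nm,len(P),P.mean(0),np.degrees(np.arctan2(d[1],d[0])),cv2.fitLine(P.astype(np.float32),2,0,.01,.01).ravel())
g=cv2.inRange(hsv,(50,80,25),(85,255,255)); g[:,:280]=0; g[:,350:]=0
P=np.array([onz('wrist',p[::-1],72,s)[:2] for p in np.argwhere(g)]); print('green extents',P.min(0),P.max(0))
# rim: left/bottom edge points
E
```

```text
handle side 805 [509.84742554 -21.31868039] -174.51275486087926 [ 9.7104174e-01  2.3890997e-01  5.0984741e+02 -2.1318680e+01]
funnel side 659 [634.92193251  -6.39252313] 8.121159063238906 [ 9.9603385e-01  8.8975228e-02  6.3492194e+02 -6.3925233e+00]Traceback (most recent call last):
  File "<stdin>", line 8, in <module>
  File "h.py", line 19, in onz
    o,d=ray(n,uv,s); return o+d*(z-o[2])/d[2]
        ~~~^^^^^^^^
  File "h.py", line 9, in ray
    c=optics.camera_info(n); K=np.array(c['camera_matrix'])
ValueError: time passes only in moves, steps and waits
```

```bash
python3 - <<'E'
from h import *
delta([420,-320,300],-212)
E
```

```text
slide [ -33.1 -338.8   -2.8] dr [ 0.   -0.01 -0.01] yaw now 148.0 t 18.75
```

Emit:
step_arm([
  {"dr": [0, 0, 0], "slide": [-5, -50, 0], "jaw": 85},
  {"dr": [0, 0, 0], "slide": [-10, -100, 0], "jaw": 85},
  {"dr": [0, 0, 0], "slide": [-15, -150, 0], "jaw": 85},
  {"dr": [0, 0, 0], "slide": [-20, -200, 0], "jaw": 85},
  {"dr": [0, 0, 0], "slide": [-25, -250, 0], "jaw": 85},
  {"dr": [0, 0, 0], "slide": [-30, -300, 0], "jaw": 85},
  {"dr": [0, 0, 0], "slide": [-33, -339, 0], "jaw": 85},
  {"dr": [0, 0, 0], "slide": [-33, -339, 0], "jaw": 85},
])

```text
clock: 19.75
position: [418.7, -321.8, 295.5]
ee_rot: [0.278, 0.961, 0.0, -0.002]
contact_force: [-0.2, 0.6, -0.1]
gripper_width: 85.0
grasp_force: 0.0
```

```bash
python3 - <<'E'
from h import *
t=grab('top')[1]; sd=grab('side')[1]
def circ(im,n,lo,hi,box,z):
    hsv=cv2.cvtColor(im,cv2.COLOR_BGR2HSV); m=cv2.inRange(hsv,lo,hi); k=np.zeros_like(m); x0,y0,x1,y1=box; k[y0:y1,x0:x1]=m[y0:y1,x0:x1]
    k=cv2.morphologyEx(k,cv2.MORPH_OPEN,np.ones((9,9))) if z==162 else k
    c=max(cv2.findContours(k,0,2)[0],key=cv2.contourArea); x,y,w,h=cv2.boundingRect(c)
    print(n,z,(x,y,w,h),onz(n,(x+w/2-.5,y+h/2-.5),z).round(1), 'enc',onz(n,cv2.minEnclosingCircle(c)[0],z).round(1))
circ(t,'top',(0,0,120),(180,45,255),(240,90,320,185),162)
circ(np.load('t0.npy'),'top',(0,0,120),(180,45,255),(250,205,310,255),162)
circ(t,'top',(50,80,25),(85,255,255),(240,120,300,190),72)
for q in ([694,-8,72],[696,0,162]): print(pix('top',q))
hsv=cv2.cvtColor(sd,cv2.COLOR_BGR2HSV)
for n,lo,hi in (('g',(50,80,25),(85,255,255)),('w',(0,0,150),(180,45,255))):
    m=cv2.inRange(hsv,lo,hi)[180:235,190:245]; print(n); 
    for r in range(0,55,2): 
        x=np.flatnonzero(m[r]); 
        if len(x): print(180+r,190+x[0],190+x[-1],len(x),end='; ')
print('tip px',pix('side',[696,0,92]),pix('side',[694,-8,92]),pix('side',[694,-8,72]),'rim edges',pix('side',[694+32,-1,72]),pix('side',[694-32,-15,72]))
E
```

```text
top 162 (253, 140, 23, 22) [695.    1.5 162. ] enc [696.1   1.5 162. ]
top 162 (265, 224, 24, 24) [449.2 -27.5 162. ] enc [447.7 -26.9 162. ]
top 72 (269, 153, 10, 17) [683.  -28.4  72. ] enc [683.  -29.9  72. ]
[266.7635089  157.65046081]
[264.52639653 150.14440833]
g
200 214 224 7; 202 211 228 16; 204 209 229 21; 206 209 229 21; 208 210 228 19; 210 210 228 19; 212 211 228 18; 214 211 228 18; 216 211 228 18; 218 212 218 7; 220 212 215 4; 222 212 213 2; 224 213 213 1; w
180 208 226 19; 182 207 227 21; 184 207 227 21; 186 208 225 18; 188 211 223 13; 190 212 228 15; 192 213 244 32; 194 213 244 30; 196 216 219 4; 198 216 219 4; 200 217 219 3; 202 218 218 1; 222 241 244 4; 224 240 244 5; 226 241 244 4; 228 242 244 3; 230 244 244 1; tip px [218.3398962  201.12781209] [219.60588999 199.89028546] [219.82370335 204.92976747] rim edges [209.93760057 204.89635077] [229.70448857 204.96316621]
```

```bash
python3 -c "
from h import *
print(arm.job_done())"
```

```text
the job is handed in; nothing more can be done
None
```

I backed the screw off, swung the funnel over the green beaker, retightened the screw to its stop and handed the job in at about 20 s. The stem measured about 8–9.5 mm from the beaker's centre (limit 13 mm), and the hand-in gave no verdict.

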